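# Load the long paper roll into the sprung roll holder at the shop counter

## Robot

A 6-joint arm with a two-finger parallel gripper is mounted at the origin on the work surface. World frame = base frame: x ahead of the robot, y to its left, z up, the work surface at z = 0. Lengths are in m, angles in rad, forces in N, time in s.
With the tool pointing down it reaches from about 0.325 to 0.85 m from the base axis. Payload 4.4 kg.
Tool frame: the origin (TCP) lies at the very end of the fingers, on their centre line; the grasp point (between the pads) lies 19 mm behind it; z points along the fingers, y is the direction in which the jaws open and shut (so a half turn about z gives the same grasp; the last joint's range is limited). The gripper opens to 94 mm and grips with 3 to 60 N. Pads are 16 mm wide; open, the fingers measure 119 mm over their backs; the gripper's body (75 mm by 177 mm) begins 78 mm behind the grasp point.
Start: joints at [-1.419, 0.207, 1.542, -0, 1.393, -0.15], TCP at [0.171, -0.549, 0.205] pointing down, gripper open.
Joint ranges: [-2.73, 2.73], [-0.86, 2.22], [0.23, 2.46], [-1.11, 4.25], [0.08, 2.63], [-2.82, 2.82]. Speed limits (rad/s): [2.79, 2.79, 3.14, 3.14, 3.14, 3.14].

## Interface

Orientations are given as a rotation vector (axis times angle).
In Python, from station import r gives the robot as it stands. Calls block until the motion is done:
- r.move_pose(position, orientation): joint-space move of the TCP to a pose.
- r.movel(position, max_speed=0.15, attitude=None): straight line of the TCP; attitude=None keeps the orientation; max_speed is the mean speed in m/s.
- r.goto_joints(angles): joint-space move.
- r.ungrasp() and r.close_gripper(f_grip=None): open the fingers fully, or close them until they stop; f_grip is the grip in N (None keeps the last).
- r.dwell(seconds).
- r.solve_ik(position, orientation): joint angles nearest the present ones, or None.
- r.sense(): the state.
- r.read_camera(name): name is "scene" or "top"; returns the picture (480x640x3 uint8, red, green, blue); there is no depth.
- r.calibration(name): a dict with "fx", "fy", "cx", "cy" (pixels), "k1" (the pictures are not rectified: a ray, as slopes to the right and down, at radius r is drawn at 1 + k1 r^2 times it, then the intrinsics apply), "position" and "rotation" of the camera in the world. Camera axes: x right, y up, looking along -z (the intrinsics and any distortion apply to the point x, -y, -z); pixel columns grow to the right and rows downward; lengths in m; the calibration is good to about 2 mm. A picture is of the moment at which its call begins. calibration takes no time and is no camera call.
A pose or a line that the arm cannot do raises r.IKError and nothing moves.
- r.close_job(): hands the job in, once; it reports no verdict.
The state is a dict: "t": time; "qpos": joint angles; "joint_velocities": joint speeds; "tau": joint torques, N m; "tcp_pos": TCP position; "orientation": TCP orientation; "ft_force": force on the tool from outside, world axes, zero at the start; "moment": the same for the moment, N m; "finger_gap": finger opening in m.
Only numpy, scipy, OpenCV 4.12 (cv2) and the standard library are available. Lean on these libraries where they do the work, as an engineer would, in place of code of your own. Each camera call takes 0.05 s, during which the arm holds its last target. There are 200 camera calls.

## Task

Clear the date stamp out of the roll holder and stand it upright on the receipt pad. Then lift the long paper roll out of its stand, lay it down gently on the bare counter and let go of it; then take it up again and spring it into the holder, so that one end of its spindle sits fully home in each end cup. Let go of it, and leave the short roll and the other things on the counter where they are.

Things in the scene. Friction and masses are not known exactly. Their poses are not given: they have to be found in the camera images.
- holder: Fixed dark steel roll holder, origin at centre of underside. Base plate 100 (x) by 172 (y) by 8 mm. At each y end a cheek 60 mm wide (x), 8 mm thick, top 86 mm up; on its inner face a steel end cup opening inward: bore 20, outside 26, depth 9 mm. Cup axis along y, 62 mm above the counter; cup floors 143 mm apart, mouths 125 mm. Open to front, back and above. Yaw varies.
- cup_left (a point): centre of the floor of the holder's +y end cup, on the cup axis; its mouth lies 9 mm nearer to the holder's middle
- cup_right (a point): centre of the floor of the holder's -y end cup, on the cup axis
- stamp_mid (a point): Date stamp, loose, about 0.14 kg, 82 mm high, standing on the holder's base plate between the cheeks, any yaw: grey block foot 40 x 32 x 34 mm high, thin neck, round black handle 28 mm across from 44 to 82 mm above its underside. This point: on its axis, 41 mm above its underside; z up. There is room for fingers in front of and behind it (closing along the holder's x), not towards the cheeks.
- stamp_foot (a point): centre of the underside of the same stamp
- pad_top (a point): Receipt pad, fixed, lying flat: 110 (x) by 120 (y) mm, 10 mm thick, pale paper. This point: centre of its top face.
- stand_a: One of two equal black ring stands, fixed: 64 mm across, 32 mm bore, 30 mm high, origin at the centre of its underside. Each holds a roll upright; which roll is in which stand varies.
- stand_b: The other ring stand, same as stand_a.
- roll_mid (a point): Middle of the long paper roll, loose, about 0.2 kg, upright in a stand, this point 76 mm up. Its z axis runs along the spindle to the plunger end (up at the start). Paper 40 mm across, 80 mm long, between two hexagonal flanges 6 mm thick, 48 mm across flats; lying, it rests on flats, axis 24 mm up, and does not roll. Steel spindle ends stick out; the lower one hangs in the stand's bore.
- fixed_tip (a point): end of the fixed, 12 mm thick spindle end of the long roll, rounded, 24 mm beyond its flange, 70 mm from roll_mid along -z
- plunger_tip (a point): End of the long roll's sprung 10 mm plunger, rounded, 30 mm beyond its flange, 76 mm from roll_mid when free (spindle then 146 mm long). Pushes in up to 22 mm: 3 N to start, plus 0.25 N per mm. To load: one end into a cup with the roll tilted, push along the axis (12 mm or more after touching the cup floor) until the other end passes its cup's mouth, level, let out. Either end fits either cup.
- short_mid (a point): A short paper roll, loose, same make as the long one but with only 45 mm of paper, upright in the other stand; leave it. This point: its middle. Its top stands 109 mm above the counter.
- coin_dish: White coin dish, loose, 72 mm across, 22 mm high, beside the holder towards the robot; leave it.
- marker: Blue marker pen, loose, lying flat, 127 mm long, 17 mm thick; origin 43 mm from its plain end; leave it.
- glue: White glue bottle, loose, 32 mm across, 85 mm high, standing beyond the holder; leave it.
- clip_box: Small white-lidded clip box, loose, 36 x 50 mm, 27 mm high, between the stands; leave it.
- stapler: Black stapler, loose, 125 mm long, 50 mm high, at the far edge beyond the pad; leave it.

How it is judged:
By the outcome, as a careful person would: the job done as asked, in the order asked, and still so for the second after the job is handed in, with the robot touching nothing.
It also fails if it takes over 72 s, if anything falls off the work surface, if the arm or the gripper's body presses on something with over 40 N, if the wrist force passes 120 N, or if a joint passes its speed limit or range.

## Working session

There is one attempt and no reset: what is moved stays moved. The work goes in short steps, each a Python script; the robot and the scene stay as the last script left them, time stands still between calls to the robot, and variables do not carry over. Pictures are saved under pics/ and viewed, about 8 in all and at most 12, crops included, and the job is handed in when it is done.

```bash
mkdir -p pics; ls; python3 - <<'E'
from station import r
import cv2
for n in("scene","top"):
    im=r.read_camera(n); cv2.imwrite(f"pics/{n}0.png",im[:,:,::-1]); 
    c=r.calibration(n); print(n,c)
s=r.sense(); print(s)
E
```

```text
pics
scene {'fx': 460.782986565114, 'fy': 460.782986565114, 'cx': 323.06598154355083, 'cy': 239.75510274555694, 'k1': 0.01698978443807901, 'position': array([1.13476565, 0.25357728, 0.81032265]), 'rotation': array([0.44875149, 0.69259246, 1.85214293])}
top {'fx': 467.9271799098981, 'fy': 467.9271799098981, 'cx': 319.59663785067534, 'cy': 236.7899978367738, 'k1': 0.04138521896220483, 'position': array([0.45110952, 0.02637218, 0.90707192]), 'rotation': array([ 0.16285816, -0.13776409, -1.57172846])}
{'t': 0.1, 'qpos': array([-1.41947194e+00,  2.07383673e-01,  1.54277414e+00,  3.93761062e-06,
        1.39350772e+00, -1.50521569e-01]), 'joint_velocities': array([ 0.00018001, -0.00136043, -0.00460997, -0.00073291,  0.00091109,
       -0.00069242]), 'tau': array([ 5.36757107e-04, -3.71861708e+01, -2.82292020e+01,  7.00986246e-02,
        3.11067374e-02, -5.36207460e-05]), 'tcp_pos': array([ 0.17080674, -0.54829084,  0.2043967 ]), 'orientation': array([-3.10383217e+00, -4.72027854e-01, -4.77693719e-06]), 'ft_force': array([ 0.38680746,  0.79104923, -0.21947028]), 'moment': array([-0.03733344, -0.02235322, -0.02684951]), 'finger_gap': 0.09414181821838576}
```

View pics/scene0.png

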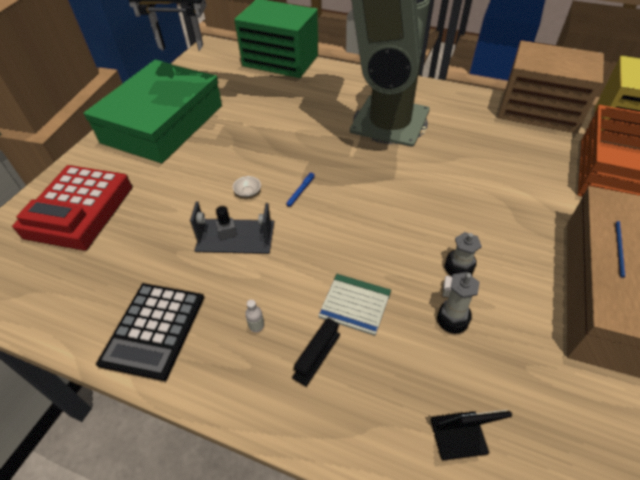

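View pics/top0.png

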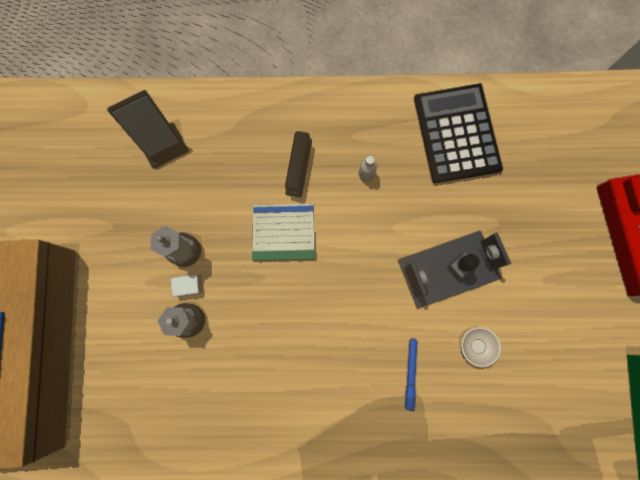

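The scene view shows the holder at (235,225), the stamp handle at (223,214), the pad at (355,303), and the stands at (460,255) and (455,315). In the top view they are at: holder (455,268), stamp (467,263), pad (284,233), rolls (165,240) and (178,322). I'll make one composite of enlarged crops.

```bash
cat > h.py <<'E'
import numpy as np, cv2
from scipy.spatial.transform import Rotation as R
from station import r
def cam(n):
    c=r.calibration(n); return c,np.array(c["position"]),R.from_rotvec(c["rotation"]).as_matrix()
def ray(n,u,v):
    c,p,M=cam(n)
    K=np.array([[c["fx"],0,c["cx"]],[0,c["fy"],c["cy"]],[0,0,1]])
    x,y=cv2.undistortPoints(np.array([[[u,v]]],float),K,np.array([c["k1"],0,0,0.]))[0,0]
    d=M@np.array([x,-y,-1]); return p,d/np.linalg.norm(d)
def plane(n,u,v,z):
    p,d=ray(n,u,v); return p+d*(z-p[2])/d[2]
def tri(a,b):
    (p,d),(q,e)=ray("scene",*a),ray("top",*b)
    s=np.linalg.lstsq(np.c_[d,-e],q-p,rcond=None)[0]
    A=p+d*s[0];B=q+e*s[1]; return (A+B)/2,np.linalg.norm(A-B)
def proj(n,X):
    c,p,M=cam(n); q=M.T@(np.asarray(X)-p); x,y=q[0]/-q[2],-q[1]/-q[2]; k=1+c["k1"]*(x*x+y*y)
    return np.array([c["fx"]*x*k+c["cx"],c["fy"]*y*k+c["cy"]])
def crop(im,x0,y0,w,h,s):
    return cv2.resize(im[y0:y0+h,x0:x0+w],None,fx=s,fy=s,interpolation=cv2.INTER_CUBIC)
E
python3 - <<'E'
import cv2,numpy as np
from h import crop
s=cv2.imread("pics/scene0.png");t=cv2.imread("pics/top0.png")
a=np.hstack([crop(t,390,225,130,100,3),crop(t,140,220,130,100,3)])
b=np.hstack([crop(s,170,185,130,100,3),crop(s,400,230,130,100,3)])
cv2.imwrite("pics/c1.png",np.vstack([a,b]))
E
```

```text
(no output)
```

View pics/c1.png

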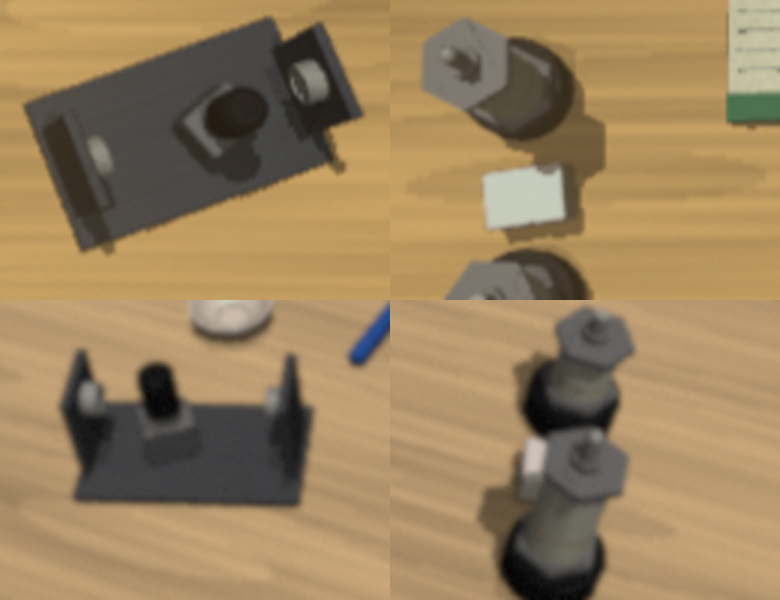

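The composite shows the holder base corners, both light cups, the stamp's handle and foot, and the long roll: upper in the top view, nearer in the scene view. Triangulating these.

```bash
python3 - <<'E'
from h import *
np.set_printoptions(precision=4,suppress=True)
def c(x,y,x0,y0): return ((x+.5)/3-.5+x0,(y+.5)/3-.5+y0)
th=lambda x,y:c(x,y,390,225); tr=lambda x,y:c(x-390,y,140,220)
sh=lambda x,y:c(x,y-300,170,185); sr=lambda x,y:c(x-390,y-300,400,230)
co=[plane("top",*th(*p),.008) for p in[(25,103),(272,17),(335,160),(82,251)]]
for p in co: print("corner top",p)
for p in [(76,497),(300,502)]: print("scene corner z8",plane("scene",*sh(*p),.008))
print("stamp top",tri(sh(156,371),th(245,106)))
print("stamp handle base z=.082?",plane("top",*th(228,122),.052))
print("roll tip",tri(sr(593,436),tr(447,54)))
print("roll flange",tri(sr(585,462),tr(465,63)))
print("cupR(top right img)",tri(sh(91,398),th(306,83)))
print("cupL",tri(sh(272,402),th(100,153)))
t=cv2.imread("pics/top0.png");
hsv=cv2.cvtColor(t,cv2.COLOR_BGR2HSV)
# pad corners: pale/green/blue
print("pad",[plane("top",*p,.01) for p in[(253,205),(314,205),(315,261),(252,261)]])
# pad by mask
m=np.zeros(t.shape[:2],np.uint8); sub=hsv[190:275,235:330]
mm=((sub[...,1]<70)&(sub[...,2]>120))|((sub[...,0]>40)&(sub[...,0]<130)&(sub[...,1]>60))
m[190:275,235:330]=mm*255
cs,_=cv2.findContours(m,0,2); k=max(cs,key=cv2.contourArea); (u,v),wh,a=cv2.minAreaRect(k); print((u,v),wh,a,plane("top",u,v,.01))
s=cv2.imread("pics/scene0.png"); 
# scene pad corners for height: top view centre vs scene
print("pad centre tri via scene corners", tri(tuple(np.mean([(336,276),(390,293),(377,331),(320,313)],0)),(u,v)))
# blue marker, clip box, ring bottom
for n,p in (("glue",(368,170)),("dish",(481,347)),("clip",(185,286)),("mk1",(413,340)),("mk2",(410,409)),("stapler",(298,163)),("shorttip",(177,322))): print(n,plane("top",*p,.02))
E
```

```text
corner top [ 0.5804 -0.1109  0.008 ]
corner top [ 0.6356 -0.2719  0.008 ]
corner top [ 0.5428 -0.3046  0.008 ]
corner top [ 0.4861 -0.1431  0.008 ]
scene corner z8 [ 0.6372 -0.2688  0.008 ]
scene corner z8 [ 0.5811 -0.1094  0.008 ]
stamp top (array([ 0.5657, -0.2246,  0.0911]), np.float64(0.0012622201482467993))
stamp handle base z=.082? [ 0.5617 -0.2264  0.052 ]
roll tip (array([0.5989, 0.3033, 0.1482]), np.float64(0.001921365975816037))
roll flange (array([0.5987, 0.3035, 0.1213]), np.float64(0.0001521615545801313))
cupR(top right img) (array([ 0.5844, -0.2728,  0.0619]), np.float64(0.0029637995318905963))
cupL (array([ 0.5417, -0.1455,  0.0642]), np.float64(0.0006684822050726754))
pad [array([0.6901, 0.172 , 0.01  ]), array([0.689 , 0.0511, 0.01  ]), array([0.5773, 0.0494, 0.01  ]), array([0.5782, 0.1715, 0.01  ])]
(282.4461975097656, 231.79400634765625) (55.20309066772461, 62.20100784301758) 88.60282135009766 [0.6354 0.1131 0.01  ]
pad centre tri via scene corners (array([0.6366, 0.1138, 0.0041]), np.float64(0.00022517554328628338))
glue [ 0.7569 -0.0563  0.02  ]
dish [ 0.4158 -0.2534  0.02  ]
clip [0.53   0.2956 0.02  ]
mk1 [ 0.4282 -0.1308  0.02  ]
mk2 [ 0.3085 -0.1198  0.02  ]
stapler [0.7729 0.0825 0.02  ]
shorttip [0.4631 0.307  0.02  ]
```

Measurements agree: the holder is at about (0.561,-0.208) with yaw about 19°, the stamp at (0.565,-0.225) and the long roll at (0.599,0.303). Next I test IK for the planned poses and measure the hex-flat direction.

```bash
cat >> h.py <<'E'
np.set_printoptions(precision=4,suppress=True)
def ori(z,y):
    z=np.array(z,float);z/=np.linalg.norm(z);y=np.array(y,float);y-=z*(y@z);y/=np.linalg.norm(y)
    return R.from_matrix(np.c_[np.cross(y,z),y,z]).as_rotvec()
def vec(a,z=0.): a=np.radians(a); return np.array([np.cos(a),np.sin(a),z])
H=np.array([.5618,-.2080]); HY=19.0
hx=vec(HY); hy=vec(HY+90); DOWN=np.array([0,0,-1.])
def down(a): return ori(DOWN,vec(a))   # jaws open along heading a (deg)
E
python3 - <<'E'
from h import *
tr=lambda x,y:((x-390+.5)/3-.5+140,(y+.5)/3-.5+220)
v=[plane("top",*tr(*p),.122)[:2] for p in[(425,45),(465,18),(508,40),(505,85),(465,110),(422,85)]]
for i in range(6):
    e=v[(i+1)%6]-v[i]; print(v[i],np.linalg.norm(e),np.degrees(np.arctan2(e[1],e[0]))%60)
print("short",plane("top",177,322,.109))
q0=r.sense()["qpos"]
print("stamp",r.solve_ik([.564,-.2255,.05],down(HY)),r.solve_ik([.564,-.2255,.05],down(HY+180)))
for a in(60,75,90,105):
  for t in(0,15,30,45):
    tr_=np.radians(t)
    d=vec(a)*np.cos(tr_)+DOWN*np.sin(tr_)
    g=np.array([.599,.3035,.076])
    d2=-vec(a)*np.sin(tr_)+DOWN*np.cos(tr_)
    for s in(90,-90):
      y=vec(a+s)
      A=r.solve_ik(g+d*.015,ori(d,y)); A2=r.solve_ik(g+d*.015-d*.09,ori(d,y));A3=r.solve_ik(g+[0,0,.08]+d*.015,ori(d,y))
      B=r.solve_ik(np.array([.47,.04,.028])+d2*.015,ori(d2,y))
      print(a,t,s,None if A is None else A.round(2),A2 is not None,A3 is not None,None if B is None else B.round(2))
E
```

```text
[0.6091 0.3267] 0.026830329265863824 5.55492145031068
[0.6247 0.3048] 0.0284197601808144 2.6541336609805626
[0.6117 0.2796] 0.02606749389879887 59.28642366117248
[0.5856 0.2799] 0.025994796828357526 3.0122662361527404
[0.5715 0.3017] 0.02906175661477926 59.97564638065423
[0.586  0.3269] 0.023140864867099202 59.47302316704842
short [0.4619 0.2788 0.109 ]
stamp [-0.5227  0.438   1.5849 -0.      1.1187 -0.8544] [-0.5227  0.438   1.5849 -0.      1.1187  2.2872]
60 0 90 [-0.15  0.86  1.93  1.92  1.45  1.9 ] True True [-0.1   0.25  1.94  0.    0.95 -2.72]
60 0 -90 [-0.15  0.86  1.93  1.92  1.45 -1.25] True True [-0.1   0.25  1.94  0.    0.95  0.42]
60 15 90 [-0.13  0.65  1.99  1.79  1.15  2.08] True True [ 0.05  0.37  1.82 -0.24  1.12 -2.44]
60 15 -90 [-0.13  0.65  1.99  1.79  1.15 -1.06] True True [ 0.05  0.37  1.82 -0.24  1.12  0.7 ]
60 30 90 [-0.06  0.48  1.98  1.55  0.89  2.39] True True [ 0.17  0.51  1.68 -0.41  1.32 -2.27]
60 30 -90 [-0.06  0.48  1.98  1.55  0.89 -0.75] True True [ 0.17  0.51  1.68 -0.41  1.32  0.87]
60 45 90 None False False [ 0.25  0.68  1.54 -0.53  1.54 -2.18]
60 
[... 1555 characters left out ...]
.85  2.3 ] True True [-0.1   0.25  1.94 -0.    0.95  2.78]
105 0 -90 [-0.14  1.07  1.3   1.27  1.85 -0.85] True True [-0.1   0.25  1.94 -0.    0.95 -0.36]
105 15 90 [-0.13  0.92  1.37  1.12  1.68  2.35] True True None
105 15 -90 [-0.13  0.92  1.37  1.12  1.68 -0.79] True True [ 0.08  0.26  1.96 -0.33  0.9   0.02]
105 30 90 [-0.08  0.77  1.42  0.95  1.52  2.44] True True [ 0.25  0.34  1.96 -0.66  0.96 -2.74]
105 30 -90 [-0.08  0.77  1.42  0.95  1.52 -0.7 ] True True [ 0.25  0.34  1.96 -0.66  0.96  0.41]
105 45 90 [-0.01  0.65  1.45  0.77  1.37  2.58] True True [ 0.39  0.47  1.92 -0.9   1.1  -2.43]
105 45 -90 [-0.01  0.65  1.45  0.77  1.37 -0.56] True True [ 0.39  0.47  1.92 -0.9   1.1   0.71]
```

```bash
python3 - <<'E'
from h import *
S=np.array([.565,-.225]); o=down(HY)
r.move_pose([*S,.19],o); r.movel([*S,.052],.15)
r.close_gripper(25); s=r.sense(); print("grip",s["finger_gap"],s["t"],s["ft_force"])
cv2.imwrite("pics/g_scene.png",r.read_camera("scene")[:,:,::-1])
r.movel([*S,.19],.25); r.dwell(.1); s=r.sense(); print("lift",s["finger_gap"],s["ft_force"])
P=[.64,.105]
r.move_pose([*P,.17],o); r.movel([*P,.075],.2); r.movel([*P,.0555],.04); s=r.sense(); print("down",s["ft_force"],s["tcp_pos"])
r.ungrasp(); r.movel([*P,.18],.25)
A=91.5;t=np.radians(30);d=vec(A)*np.cos(t)+DOWN*np.sin(t)
g=np.array([.5985,.3033,.076])
r.move_pose(g-d*.12+[0,0,.0],ori(d,vec(A-90))) if False else None
cv2.imwrite("pics/t2.png",r.read_camera("top")[:,:,::-1]);cv2.imwrite("pics/s2.png",r.read_camera("scene")[:,:,::-1])
print(r.sense()["t"],r.sense()["tcp_pos"])
t_=cv2.imread("pics/t2.png");s_=cv2.imread("pics/s2.png")
cv2.imwrite("pics/c2.png",np.vstack([np.hstack([crop(t_,390,225,130,100,3),crop(t_,220,180,130,100,3)]),np.hstack([crop(s_,170,185,130,100,3),crop(s_,300,230,130,100,3)])]))
E
```

```text
grip 0.02752039184964734 4.05 [0.8465 0.5915 0.433 ]
lift 0.02757821538244271 [-0.1371  0.0231 -2.0939]
down [ 0.1461 -1.1623 -1.2562] [0.6398 0.1051 0.0552]
9.3 [0.638  0.1049 0.1768]
```

View pics/c2.png

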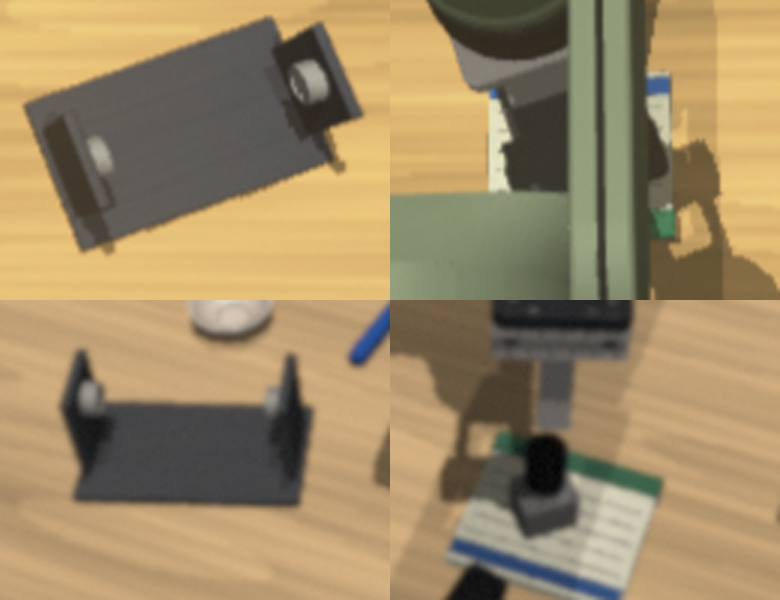

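The stamp stands upright on the pad and the holder is empty. Next: pick the long roll from the side (30° down), tip it to horizontal and lay it down.

```bash
python3 - <<'E'
from h import *
for s in(1,-1):
    X=np.r_[H,0]+s*.070*hy+[0,0,.062]; u=proj("top",X); w=proj("scene",X); print("cup",s,(u-[390,225]+.5)*3-.5,(w-[170,185]+.5)*3-.5+[0,300])
A=91.5;t=np.radians(30)
d=vec(A)*np.cos(t)+DOWN*np.sin(t); d2=-vec(A)*np.sin(t)+DOWN*np.cos(t); y=vec(A-90)
g=np.array([.5985,.3033,.076]); o=ori(d,y); o2=ori(d2,y)
r.move_pose(g-d*.10+[0,0,.10],o); r.movel(g-d*.10,.25); r.movel(g+d*.015,.15)
r.close_gripper(35); s=r.sense(); print("grip",s["finger_gap"],s["t"],s["ft_force"])
r.movel(g+d*.015+[0,0,.14],.15); r.dwell(.1); s=r.sense(); print("lift",s["finger_gap"],s["ft_force"])
P=np.array([.47,.04,.0])
r.move_pose(P+[0,0,.20]+d2*.015,o2); r.movel(P+[0,0,.05]+d2*.015,.2)
cv2.imwrite("pics/s3.png",r.read_camera("scene")[:,:,::-1]);cv2.imwrite("pics/t3.png",r.read_camera("top")[:,:,::-1])
print(r.sense()["t"],r.sense()["tcp_pos"],P+[0,0,.05]+d2*.015)
a,b=cv2.imread("pics/s3.png"),cv2.imread("pics/t3.png")
cv2.imwrite("pics/c3.png",np.hstack([crop(a,280,120,200,200,2),crop(b,220,220,200,200,2)]))
E
```

```text
cup 1 [ 92.7222 158.1317] [278.0269 402.7981]
cup -1 [310.7739  81.6176] [ 91.2288 398.08  ]
grip 0.03961553903331662 12.575 [1.2786 0.3438 0.7381]
lift 0.03897791456675973 [ 0.5049  0.3183 -2.8261]
16.15 [0.4718 0.0328 0.0385] [0.4702 0.0325 0.037 ]
```

View pics/c3.png

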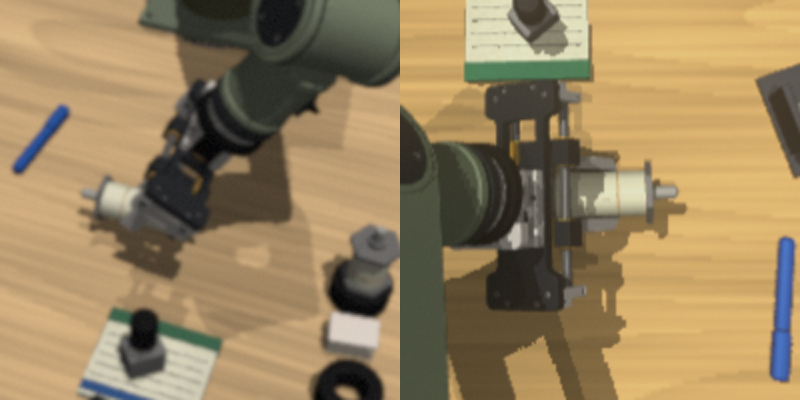

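The roll is held level, with the fixed end toward the holder and the plunger toward +y; the other objects are undisturbed. Lowering and releasing.

```bash
python3 - <<'E'
from h import *
A=91.5;t=np.radians(30)
d2=-vec(A)*np.sin(t)+DOWN*np.cos(t); P=np.array([.47,.04,.0])
r.movel(P+[0,0,.03]+d2*.015,.08)
for z in(.028,.027,.026,.025,.024):
    r.movel(P+[0,0,z]+d2*.015,.02); r.dwell(.1); s=r.sense(); print(z,s["tcp_pos"]-d2*.015,s["ft_force"])
    if s["ft_force"][2]>2: break
r.ungrasp(); r.dwell(.2)
r.movel(P+[0,0,.03]-d2*.10,.25)
r.move_pose([.36,.20,.25],down(0)); r.dwell(.1)
a=r.read_camera("scene")[:,:,::-1].copy();b=r.read_camera("top")[:,:,::-1].copy()
cv2.imwrite("pics/s4.png",a);cv2.imwrite("pics/t4.png",b);print(r.sense()["t"])
cv2.imwrite("pics/c4.png",np.vstack([crop(b,250,270,200,75,4),crop(a,260,130,200,75,4)]))
E
```

```text
0.028 [0.4702 0.04   0.0281] [ 0.3515  0.5155 -2.0563]
0.027 [0.47  0.04  0.027] [ 0.4081 -0.1432 -3.483 ]
0.026 [0.47  0.04  0.026] [ 0.6672  0.553  -2.1739]
0.025 [0.4702 0.04   0.0255] [-1.7288  0.8667  3.5049]
20.75
```

View pics/c4.png

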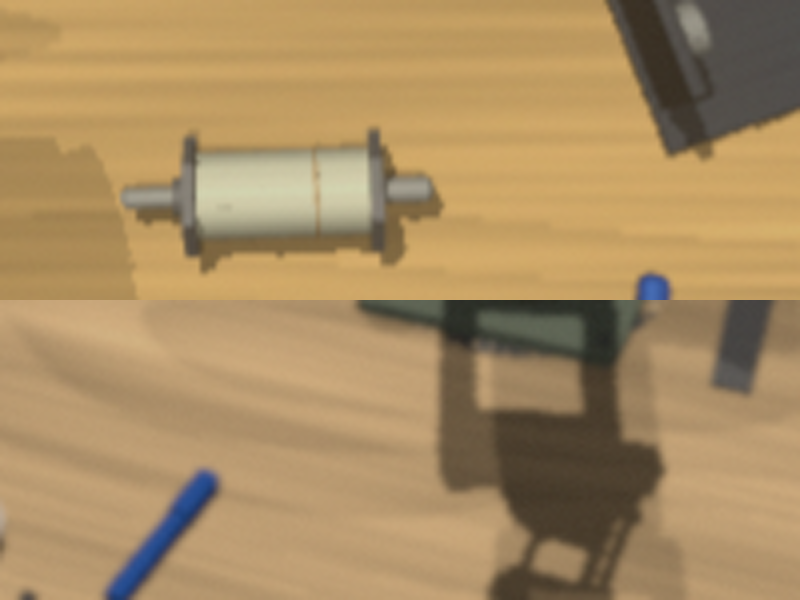

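The roll lies on the bare counter, released: in the crop the plunger tip is at (123,197), the fixed tip at (432,188). Regrasp from above and go to the pre-insertion pose.

```bash
cat >> h.py <<'E'
GO=.017
F=np.r_[H,0]+.0715*hy+[0,0,.0615]    # plunger cup floor (cup_left)
def pose(tip,Lp,al,e=0.):   # e: grasp offset along the roll toward plunger from mid
    al=np.radians(al); u=-hy*np.cos(al)+np.array([0,0,np.sin(al)]); d=DOWN*np.cos(al)-hy*np.sin(al)
    return tip+(Lp-e)*u+GO*d, ori(d,hx)
E
python3 - <<'E'
from h import *
c=lambda x,y:((x+.5)/4-.5+250,(y+.5)/4-.5+270)
p,f=plane("top",*c(123,197),.024),plane("top",*c(432,189),.024)
n=(p-f)/np.linalg.norm(p-f); mid=f+.070*n; head=np.degrees(np.arctan2(n[1],n[0]))
mid2=(plane("top",*c(189,196),.024)+plane("top",*c(376,189),.024))/2
print(p,f,np.linalg.norm(p-f),mid,mid2,head)
m=(mid+mid2)/2; m[2]=.024
o=down(head-90)
r.move_pose(m+[0,0,.10],o); r.movel(m+DOWN*GO,.15); r.close_gripper(40); s=r.sense(); print("grip",s["finger_gap"],s["t"])
r.movel(m+[0,0,.16],.2); r.dwell(.1); s=r.sense(); print(s["finger_gap"],s["ft_force"])
tip=F-.016*hy
X,oo=pose(tip,.076,14)
r.move_pose(X+[0,0,.10],oo); r.movel(X,.12); r.dwell(.3)
print(r.sense()["t"],r.sense()["tcp_pos"]-X,r.sense()["ft_force"])
a=r.read_camera("scene")[:,:,::-1].copy();b=r.read_camera("top")[:,:,::-1].copy()
cv2.imwrite("pics/s5.png",a);cv2.imwrite("pics/t5.png",b)
cv2.imwrite("pics/c5.png",np.hstack([crop(a,165,150,130,130,3),crop(b,390,215,130,130,3)]))
for nm,X in(("tip",tip),("floor",F)): print(nm,proj("scene",X),proj("top",X))
E
```

```text
[0.4673 0.1138 0.024 ] [ 0.4702 -0.0298  0.024 ] 0.14355131616135125 [0.4688 0.0402 0.024 ] [0.469  0.0396 0.024 ] 91.17233921497905
grip 0.03918174807958795 23.4917
0.03883171850986174 [-0.1848  0.3826 -1.4896]
27.0 [ 0.0002 -0.0003  0.0003] [ 0.6268 -0.65   -3.2465]
tip [255.8953 218.9231] [428.0621 274.752 ]
floor [263.0383 219.103 ] [419.7392 277.6812]
```

View pics/c5.png

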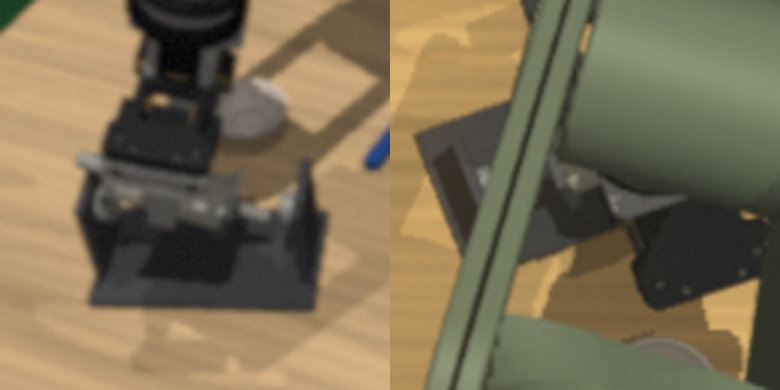

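The tilted plunger end sits just short of the left cup mouth. I'll zoom in to check the height alignment.

```bash
python3 - <<'E'
from h import *
a=cv2.imread("pics/s5.png"); k=crop(a,225,195,60,50,12)
f=lambda u:tuple(int(v) for v in (np.array(u)-[225,195]+.5)*12)
for q,c in((F,(0,0,255)),(F-.009*hy,(0,255,255)),(F-.016*hy,(0,255,0))): cv2.circle(k,f(proj("scene",q)),4,c,-1)
cv2.imwrite("pics/c6.png",k)
E
```

```text
(no output)
```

View pics/c6.png

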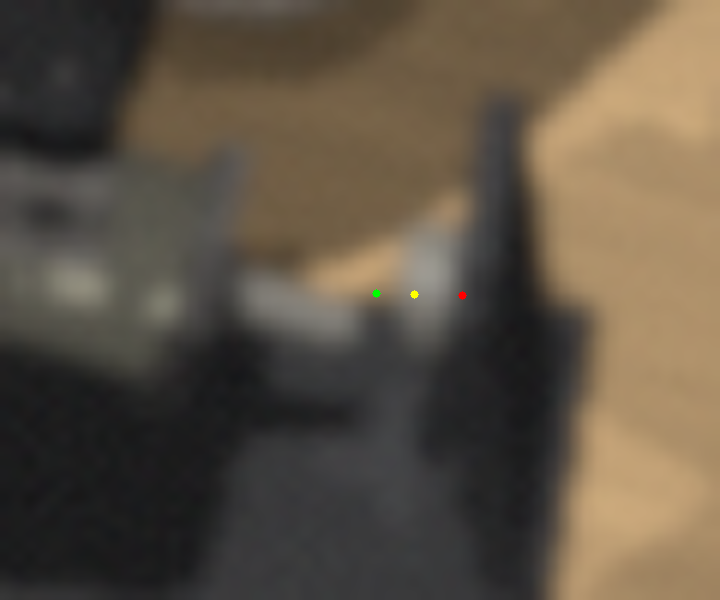

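```bash
python3 - <<'E'
from h import *
from scipy.optimize import least_squares
f=lambda u:(np.array(u)-[225,195]+.5)*12
tip=F-.016*hy
for al in(14,16,18,20):
    for dz in (0,):
        X,_=pose(tip,.076,14); a14=np.radians(14); mid=tip+.076*(-hy*np.cos(a14)+np.array([0,0,np.sin(a14)]))
        a=np.radians(al); u=-hy*np.cos(a)+np.array([0,0,np.sin(a)])
        print(al,*[f(proj("scene",mid-L*u)).round(0) for L in(.076,.046,0,-.046,-.070)])
print("5mm -z",f(proj("scene",tip-[0,0,.005])),"5mm hx",f(proj("scene",tip+.005*hx)),"5mm hy",f(proj("scene",tip+.005*hy)))
a=cv2.imread("pics/s5.png"); cv2.imwrite("pics/c7.png",crop(a,185,185,100,65,8))
E
```

```text
14 [377. 293.] [215. 262.] [-35. 215.] [-289.  166.] [-423.  141.]
16 [375. 302.] [214. 268.] [-35. 215.] [-289.  160.] [-423.  132.]
18 [372. 312.] [213. 274.] [-35. 215.] [-288.  154.] [-422.  123.]
20 [370. 321.] [211. 279.] [-35. 215.] [-287.  149.] [-421.  114.]
5mm -z [380.1368 311.4116] 5mm hx [372.8967 312.863 ] 5mm hy [403.5194 293.752 ]
```

View pics/c7.png

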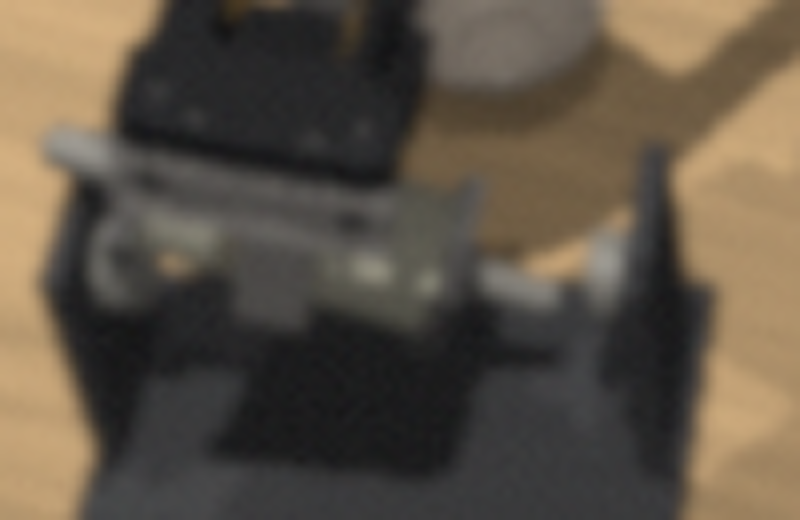

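The roll seems to be about 8° steeper than the tool implies, so it shifted in the grip. I'll lift clear, level the tool and measure the roll's real tilt.

```bash
python3 - <<'E'
from h import *
tip=F-.016*hy
X,oo=pose(tip,.076,14); r.movel(X+[0,0,.08],.2)
mid=np.r_[H,0]+[0,0,.17]; r.movel(mid+DOWN*GO,.2,down(HY)); r.dwell(.3)
s=r.sense(); print(s["t"],s["tcp_pos"]-mid,s["ft_force"],s["moment"],s["finger_gap"])
a=r.read_camera("scene")[:,:,::-1].copy();b=r.read_camera("top")[:,:,::-1].copy()
cv2.imwrite("pics/s8.png",a);cv2.imwrite("pics/t8.png",b)
ms=proj("scene",mid).astype(int); mt=proj("top",mid).astype(int); print(ms,mt)
cv2.imwrite("pics/c8.png",np.vstack([crop(a,ms[0]-65,ms[1]-25,130,50,6),crop(b,mt[0]-65,mt[1]-25,130,50,6)]))
for L in(.076,.046,-.046,-.07): print(L,(proj("scene",mid+L*hy)-ms+[65.5,25.5])*6,(proj("top",mid+L*hy)-mt+[65.5,25.5])*6+[0,300])
E
```

```text
28.3417 [-0.0005  0.001  -0.0177] [-0.4161  0.5549 -1.893 ] [ 0.0222 -0.1278 -0.0065] 0.03935025981689837
[222 182] [475 255]
0.076 [615.8436 158.6442] [125.5949 551.5944]
0.046 [528.4769 156.699 ] [232.7475 513.9566]
-0.046 [261.6893 150.6899] [560.6357 399.1426]
-0.07 [192.3515 149.1111] [646.0959 369.3046]
```

View pics/c8.png

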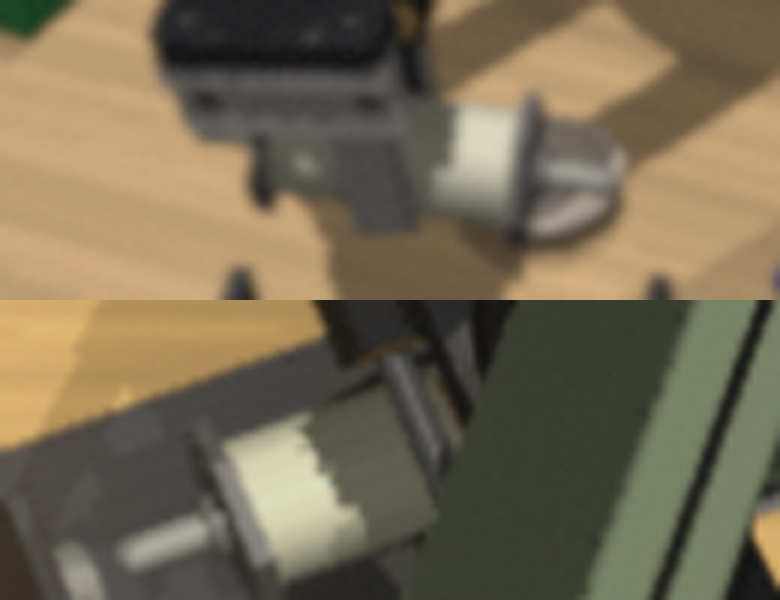

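```bash
python3 - <<'E'
from h import *
ms=np.array([222,182]);mt=np.array([475,255]);mid=np.r_[H,0]+[0,0,.17]
sc=lambda x,y:tuple(np.array([x,y])/6-[65.5,25.5]+ms+0.0); tp=lambda x,y:tuple(np.array([x,y-300])/6-[65.5,25.5]+mt)
for nm,a,b in(("tip",(616,177),(123,553)),("plroot",(535,172),(212,525))):
    X,e=tri(sc(*a),tp(*b)); d=X-mid; print(nm,"along",d@hy,"across",d@hx,"z",d[2],"err",e)
E
```

```text
tip along 0.07490554731040674 across 0.00019237926819421527 z -0.008295909758830905 err 0.0003242084692566715
plroot along 0.0484729163791431 across -0.0005665927711745656 z -0.007909801684306356 err 0.0029109780266997104
```

The tip triangulates 8.3 mm low at 75 mm along, so the roll is tilted about 6.5° in the grip. I'll include that offset and insert with force monitoring.

```bash
cat >> h.py <<'E'
DEL=6.5
def pose(tip,Lp,al):
    a=np.radians(al); u=-hy*np.cos(a)+np.array([0,0,np.sin(a)])
    b=np.radians(al-DEL); d=DOWN*np.cos(b)-hy*np.sin(b)
    return tip+Lp*u+GO*d, ori(d,hx)
def force(n=5):
    f=[]
    for _ in range(n): r.dwell(.02); f.append(r.sense()["ft_force"])
    f=np.mean(f,0); return np.array([f@hx,f@hy,f[2]])
E
python3 - <<'E'
from h import *
X,o=pose(F-.016*hy,.076,14)
r.movel(X+[0,0,.07],.2,o); r.movel(X,.12); r.dwell(.2)
b=force(10); print("base",b,r.sense()["t"])
for k in np.arange(.012,-.007,-.002):
    X,o=pose(F-k*hy,.076,14); r.movel(X,.04); f=force()-b; print(round(k,3),f)
    if f[1]<-2.2 or np.linalg.norm(f)>8: break
print(r.sense()["t"])
a=r.read_camera("scene")[:,:,::-1].copy(); cv2.imwrite("pics/s9.png",a); cv2.imwrite("pics/c9.png",crop(a,185,185,100,65,8))
E
```

```text
base [ 0.1679  0.0289 -2.1995] 29.8333
0.012 [-0.295  -0.0258 -0.1843]
0.01 [-0.3195 -0.1043  0.0755]
0.008 [-0.0269  0.4407 -0.1772]
0.006 [-0.5823 -0.0159  0.2575]
0.004 [-1.0678 -3.0142  0.5738]
31.5
```

View pics/c9.png

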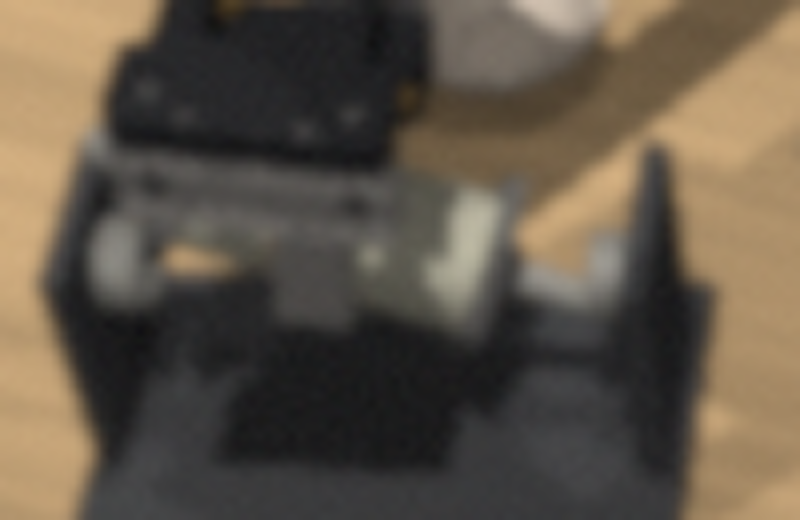

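The flange-to-mouth gap reads about 22 mm, which fits the tip on the cup floor, but the height is uncertain. I'll check the holder fit numerically from the clear pictures (cup blobs against projected cup rims).

```bash
python3 - <<'E'
from h import *
th=np.linspace(0,2*np.pi,60)
def cyl(s,a,rad=.013): 
    c=np.r_[H,0]+s*a*hy+[0,0,.062]; return [c+rad*(np.cos(t)*hx+np.sin(t)*np.array([0,0,1])) for t in th]
for n,f in(("scene","s2"),("top","t2")):
    im=cv2.imread(f"pics/{f}.png"); hsv=cv2.cvtColor(im,cv2.COLOR_BGR2HSV)
    for s in(1,-1):
        m=np.array([proj(n,x) for x in cyl(s,.0625)]); e=np.array([proj(n,x) for x in cyl(s,.078)])
        c=m.mean(0).astype(int); x0,y0=c-14
        sub=hsv[y0:y0+28,x0:x0+28]; k=((sub[...,1]<60)&(sub[...,2]>95)).astype(np.uint8)
        N,l,st,ce=cv2.connectedComponentsWithStats(k); i=1+np.argmax(st[1:,4])
        print(n,s,"mouth pred",m.min(0),m.max(0),"back",e.min(0),e.max(0),"| blob",st[i][:2]+[x0,y0],st[i][:2]+st[i][2:4]-1+[x0,y0],st[i][4])
# current flange face & tip predictions, in c9 view coordinates
v=lambda X:(proj("scene",X)-[185,185]+.5)*8
a=np.radians(14);u=-hy*np.cos(a)+np.array([0,0,np.sin(a)]); tip=F-.005*hy
print("tip",v(tip),"flange",v(tip+.03*u),"mouth",v(F-.009*hy),"fixed",v(tip+.146*u),"fl top",v(tip+.03*u+.026*(hy*np.sin(a)+np.array([0,0,np.cos(a)]))))
print(r.sense()["tcp_pos"]-pose(F-.004*hy,.076,14)[0])
E
```

```text
scene 1 mouth pred [257.9057 212.9996] [260.0515 224.6934] back [264.9191 213.1707] [266.8922 224.871 ] | blob [257 214] [263 222] 39
scene -1 mouth pred [201.6099 211.6192] [205.143  223.2645] back [194.6593 211.448 ] [198.3637 223.0876] | blob [196 212] [206 221] 66
top 1 mouth pred [421.4344 269.1616] [427.5866 282.8579] back [413.437  271.9947] [419.4384 285.7097] | blob [410 261] [437 288] 469
top -1 mouth pred [485.6291 246.4346] [493.2112 260.0404] back [493.5625 243.627 ] [501.3411 257.2267] | blob [488 245] [499 258] 96
tip [610.442  276.3743] flange [502.8991 255.8552] mouth [596.1549 276.0146] fixed [ 77.8124 174.7282] fl top [512.8292 192.6492]
[ 0.0005 -0.0008  0.0005]
```

The evidence says that the fixed end rode up on the far cheek during the descent and turned the roll in the grip, leaving the tip low on the cup rim. I'll back out, lay it down again so it levels itself, regrasp at 60 N, and enter steeply so the fixed end never passes over the cheek.

```bash
python3 - <<'E'
from h import *
s=r.sense(); X=s["tcp_pos"]
r.movel(X-.006*hy+[0,0,.01],.1); r.movel(X-.01*hy+[0,0,.12],.2)
n=vec(91.5); b=np.radians(-10); d=DOWN*np.cos(b)-n*np.sin(b); o=ori(d,vec(1.5)); P=np.array([.47,.03,0])
r.move_pose(P+[0,0,.12]+d*GO,o); r.movel(P+[0,0,.04]+d*GO,.2); r.dwell(.15); f0=force(8)[2]
z=.036
while z>.021:
    z-=.0015; r.movel(P+[0,0,z]+d*GO,.03); f=force(3)[2]-f0
    if f>2: print(round(z,4),f)
    if f>6: break
r.ungrasp(); r.dwell(.2); r.movel(P+[0,0,.10],.25); r.move_pose([.36,.20,.25],down(0)); r.dwell(.1)
im=r.read_camera("top")[:,:,::-1].copy(); cv2.imwrite("pics/t10.png",im); print(r.sense()["t"])
hsv=cv2.cvtColor(im,cv2.COLOR_BGR2HSV); u,v=proj("top",P+[0,0,.024]).astype(int); x0,y0=u-50,v-35
sub=hsv[y0:y0+70,x0:x0+100]; k=((sub[...,1]<90)&(sub[...,2]>120)).astype(np.uint8)
N,l,st,ce=cv2.connectedComponentsWithStats(k); 
for i in range(1,N):
    if st[i,4]>15: print(st[i],ce[i]+[x0,y0])
i=1+np.argmax(st[1:,4]); c,wh,a=cv2.minAreaRect(np.argwhere(l==i)[:,::-1].astype(np.float32)); bx=cv2.boxPoints((c,wh,a))+[x0,y0]
print("rect",wh,a,plane("top",c[0]+x0,c[1]+y0,.034),[plane("top",*q,.034)[:2] for q in bx])
E
```

```text
0.027 3.4049320259335065
0.0255 6.829201276400182
39.4667
[  11   24   67   22 1082] [324.1174 316.8299]
[79 31 10  6 54] [358.3333 315.6667]
rect (21.0, 66.0) 90.0 [0.471  0.0417 0.034 ] [array([0.4904, 0.1027]), array([ 0.4898, -0.0192]), array([ 0.4519, -0.0185]), array([0.4524, 0.1023])]
```

```bash
sed -i 's/^DEL=.*/DEL=0./' h.py; python3 - <<'E'
from h import *
im=cv2.imread("pics/t10.png"); hsv=cv2.cvtColor(im,cv2.COLOR_BGR2HSV)
k=((hsv[...,1]<90)&(hsv[...,2]>120))
def rowc(u): v=np.flatnonzero(k[300:335,u])+300; return v.mean()
cols=np.flatnonzero(k[300:335,270:380].sum(0)>2)+270; print(cols.min(),cols.max())
a,b=cols.min(),cols.max()
p=plane("top",a-.5,rowc(a+2),.024); f=plane("top",b+.5,rowc(b-2),.024); n=(p-f)/np.linalg.norm(p-f)
head=np.degrees(np.arctan2(n[1],n[0])); m=(f+.070*n+p-.076*n)/2
print(p,f,np.linalg.norm(p-f),m,head)
if not(abs(np.linalg.norm(p-f)-.145)<.006 and abs(head-91.5)<4): raise SystemExit("bad")
m[2]=.024
r.move_pose(m+[0,0,.09],down(head-90)); r.movel(m+DOWN*GO,.15); r.close_gripper(60); print("gap",r.sense()["finger_gap"])
r.movel(m+[0,0,.15],.15)
X,o=pose(F-.014*hy+[0,0,.001],.076,28)
r.move_pose(X+[0,0,.06],o); r.movel(X,.08); r.dwell(.2)
print(r.sense()["t"],r.sense()["tcp_pos"]-X)
a=r.read_camera("scene")[:,:,::-1].copy(); cv2.imwrite("pics/s11.png",a); k=crop(a,185,165,100,75,8)
aa=np.radians(28);u=-hy*np.cos(aa)+np.array([0,0,np.sin(aa)]); tip=F-.014*hy+[0,0,.001]
for q in(tip,tip+.03*u,tip+.122*u,tip+.146*u,F-.009*hy): cv2.circle(k,tuple(int(x) for x in (proj("scene",q)-[185,165]+.5)*8),3,(0,0,255),-1)
cv2.imwrite("pics/c11.png",k)
E
```

```text
286 363
[0.4688 0.1042 0.024 ] [ 0.4727 -0.0407  0.024 ] 0.1449931838655693 [0.4709 0.0288 0.024 ] 91.52736185305967
gap 0.03910649862823026
45.6 [ 0.0006 -0.0002  0.0009]
```

View pics/c11.png

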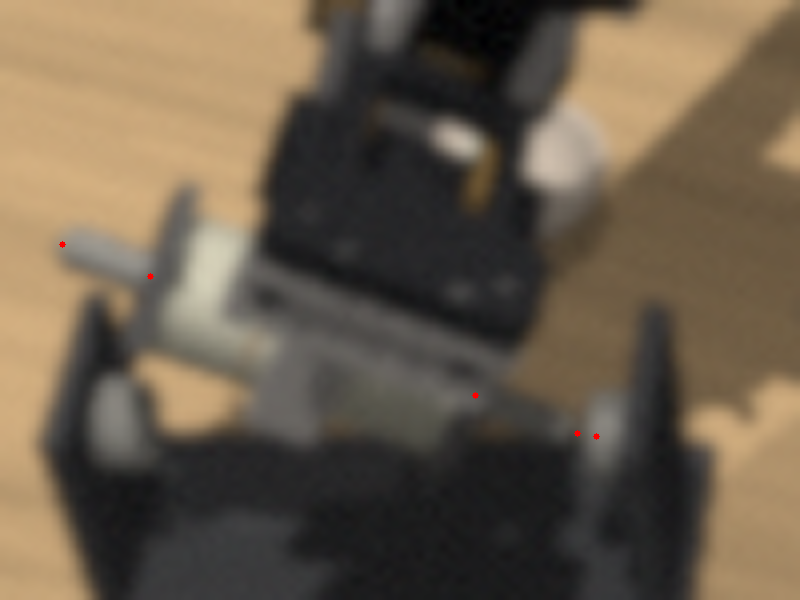

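The picture confirms the pose: the fixed tip at (65,245) and plunger tip near (572,430) match the predictions, so there is no tilt in the grip. Inserting now, with force monitoring.

```bash
cat >> h.py <<'E'
def fixedtip(im,pred,show=True):
    hsv=cv2.cvtColor(im,cv2.COLOR_RGB2HSV); x0,y0=(pred-[10,12]).astype(int)
    s=hsv[y0:y0+24,x0:x0+34]; k=((s[...,1]<60)&(s[...,2]>85)).astype(np.uint8)
    N,l,st,ce=cv2.connectedComponentsWithStats(k)
    if show: print("fixed pred",pred.round(1),"blobs",[(st[i][:4]+[x0,y0,0,0]).tolist() for i in range(1,N) if st[i,4]>8])
E
python3 - <<'E'
from h import *
def fx(tip,Lp,al): a=np.radians(al); return proj("scene",tip+(Lp+.070)*(-hy*np.cos(a)+np.array([0,0,np.sin(a)])))
fixedtip(cv2.imread("pics/s11.png")[:,:,::-1].copy(),fx(F-.014*hy+[0,0,.001],.076,28))
b=force(8); print("base",b)
kc=None
for k,al in((.010,24),(.006,19),(.004,17),(.002,15),(.001,15),(0,15),(-.001,15),(-.002,15),(-.003,15),(-.004,15),(-.005,15)):
    X,o=pose(F-k*hy,.076,al); r.movel(X,.05,o); f=force(4)-b; print(k,al,f)
    if f[1]<-2.2: kc=k;break
    if np.linalg.norm(f)>8: break
print(r.sense()["t"])
fixedtip(r.read_camera("scene"),fx(F-k*hy,.076,al))
if kc is not None and kc<.005:
    for Lp,al in((.071,14),(.066,12.5)):
        X,o=pose(F-kc*hy,Lp,al); r.movel(X,.05,o); print(Lp,al,force(4)-b)
    fixedtip(r.read_camera("scene"),fx(F-kc*hy,Lp,al))
print(r.sense()["t"],kc)
E
```

```text
fixed pred [192.3 195. ] blobs [[193, 189, 23, 18]]
base [ 0.2349  0.1008 -2.0219]
0.01 24 [-0.2144  0.44   -0.0056]
0.006 19 [ 0.0553 -0.1309  0.0433]
0.004 17 [-0.3891  0.0417 -0.2821]
0.002 15 [-0.1755 -0.3612 -0.0632]
0.001 15 [ 0.0935 -0.0239  0.0704]
0 15 [ 0.0138 -0.4278  0.13  ]
-0.001 15 [-0.8899 -2.4726 -0.1718]
48.0833
fixed pred [197.  205.6] blobs [[195, 202, 25, 15]]
0.071 14 [-0.9363 -4.1171  0.5379]
0.066 12.5 [-1.4312 -5.0684  0.4044]
fixed pred [201.6 208.4] blobs [[196, 205, 29, 15]]
48.8417 -0.001
```

The floor touches where predicted and the force follows the spring law. Finishing the compression, then levelling.

```bash
python3 - <<'E'
from h import *
def fx(tip,Lp,al): a=np.radians(al); return proj("scene",tip+(Lp+.070)*(-hy*np.cos(a)+np.array([0,0,np.sin(a)])))
FF=F+.0007*hy
b=np.array([.235,.1,-2.02])
for Lp,al in((.061,11),(.0605,8),(.0605,5),(.0605,2.5),(.0605,0)):
    X,o=pose(FF,Lp,al); r.movel(X,.04,o); f=force(4)-b; print(Lp,al,f)
    fixedtip(r.read_camera("scene"),fx(FF,Lp,al))
    if abs(f[2])>6 or abs(f[1])>14: print("STOP");break
print(r.sense()["t"])
E
```

```text
0.061 11 [-1.0857 -6.8957  0.6453]
fixed pred [203.8 209.9] blobs [[204, 206, 23, 15], [196, 211, 11, 10]]
0.0605 8 [-1.8157 -6.1482  0.316 ]
fixed pred [204.1 212. ] blobs [[196, 207, 32, 15], [217, 209, 6, 3]]
0.0605 5 [-1.2749 -6.2195  0.2171]
fixed pred [204.4 214.1] blobs [[196, 209, 32, 14], [215, 211, 9, 2]]
0.0605 2.5 [-1.5502 -6.256  -0.1707]
fixed pred [204.8 215.9] blobs [[196, 211, 32, 13]]
0.0605 0 [-1.8695 -6.2387 -0.3367]
fixed pred [205.3 217.6] blobs [[196, 212, 33, 12]]
50.7083
```

```bash
python3 - <<'E'
from h import *
FF=F+.0007*hy; b=np.array([.235,.1,-2.02])
for Lp in(.063,.0655,.068,.070,.0715,.0725,.0735,.0745):
    X,o=pose(FF,Lp,0); r.movel(X,.04,o); f=force(4)-b; print(Lp,f)
    if np.linalg.norm(f)>10 or f[1]>1: print("stop");break
print(r.sense()["t"])
E
```

```text
0.063 [-1.4386 -5.7758 -0.798 ]
0.0655 [-1.2831 -5.64   -0.4136]
0.068 [-1.1102 -5.0296 -0.5775]
0.07 [-0.9707 -4.6592 -0.2469]
0.0715 [ 0.1643 -3.9225  0.5646]
0.0725 [-0.4508 -3.8432 -0.3044]
0.0735 [-0.1837 -4.2401 -0.0567]
0.0745 [ 0.3165 -0.7139  1.1087]
53.2417
```

The force fell to about zero at Lp = 74.5 mm, so the fixed end has bottomed in its cup (the rim would have stopped it near 64 mm). Release, withdraw and check numerically.

```bash
python3 - <<'E'
from h import *
X=r.sense()["tcp_pos"]
r.ungrasp(); r.dwell(.2); r.movel(X+[0,0,.13],.2); r.move_pose([.36,.15,.30],down(0)); r.dwell(.3)
a=r.read_camera("scene").copy();b=r.read_camera("top").copy(); print(r.sense()["t"])
cv2.imwrite("pics/s12.png",a[:,:,::-1]);cv2.imwrite("pics/t12.png",b[:,:,::-1])
mid=np.r_[H,0]-.0015*hy+[0,0,.062]; res={}
for n,im in(("scene",a),("top",b)):
    ref=cv2.imread("pics/s2.png" if n=="scene" else "pics/t0.png" if False else ("pics/s2.png" if n=="scene" else "pics/t2.png"))[:,:,::-1]
    df=np.abs(im.astype(int)-ref).max(2); hsv=cv2.cvtColor(im,cv2.COLOR_RGB2HSV)
    x0,y0=(proj(n,mid)-45).astype(int)
    k=((df[y0:y0+90,x0:x0+90]>45)&(hsv[y0:y0+90,x0:x0+90,2]>110)).astype(np.uint8)
    N,l,st,ce=cv2.connectedComponentsWithStats(k); i=1+np.argmax(st[1:,4])
    (c,wh,ang)=cv2.minAreaRect(np.argwhere(l==i)[:,::-1].astype(np.float32)); res[n]=np.array(c)+[x0,y0]
    ends=[proj(n,mid+s*.04*hy) for s in(1,-1)]; e=ends[0]-ends[1]
    pts=np.argwhere(l==i)[:,::-1]; vx,vy=cv2.fitLine(pts.astype(np.float32),cv2.DIST_L2,0,.01,.01)[:2,0]
    print(n,"pred c",proj(n,mid),"obs",res[n],"size",wh,"len pred",np.linalg.norm(e),"ang obs",np.degrees(np.arctan2(vy,vx))%180,"pred",np.degrees(np.arctan2(e[1],e[0]))%180)
X,er=tri(res["scene"],res["top"]); d=X-np.r_[H,0]; print("mid",d@hx,d@hy,d[2],er)
# unchanged things: compare with initial images
for n,im in(("scene",a),("top",b)):
    ref=cv2.imread(f"pics/{n}0.png")[:,:,::-1]; hs=[cv2.cvtColor(np.ascontiguousarray(q),cv2.COLOR_RGB2HSV) for q in(ref,im)]
    if n=="top":
        for nm,(u,v,w),f in(("marker",(411,375,42),lambda h:(h[...,0]>100)&(h[...,0]<130)&(h[...,1]>120)),("dish",(481,347,26),lambda h:(h[...,1]<60)&(h[...,2]>140)),("glue",(368,170,20),lambda h:(h[...,1]<50)&(h[...,2]>120)),("clip",(185,286,18),lambda h:(h[...,1]<50)&(h[...,2]>150)),("stapler",(298,163,38),lambda h:(h[...,2]<70)),("short",(180,322,30),lambda h:(h[...,1]<60)&(h[...,2]<150))):
            o=[np.argwhere(f(h[v-w:v+w,u-w:u+w])).mean(0) for h in hs]; print(nm,o[1]-o[0])
E
```

```text
57.1917
scene pred c [230.4731 218.1293] obs [232.285  217.1724] size (16.533037185668945, 45.159141540527344) len pred 35.586608202036004 ang obs 177.1943 pred 1.4469879274102444
top pred c [457.7374 264.3161] obs [460.65 262.95] size (19.28989028930664, 45.53679656982422) len pred 44.00598880762665 ang obs 161.85402 pred 160.66551470263292
mid 0.00028715408323677107 -0.0011053581702272313 0.06685598457664021 0.009018617954248827
marker [ 0.0275 -0.0514]
dish [-0.0931 -0.0855]
glue [ 0.2648 -0.1282]
clip [-0.3691  0.4193]
stapler [0.7101 0.8863]
short [11.2333  7.3203]
```

```bash
python3 - <<'E'
from h import *
r.goto_joints([-1.419,.207,1.542,0,1.393,-.15]); r.dwell(.2)
a=r.read_camera("scene").copy();b=r.read_camera("top").copy(); print(r.sense()["t"])
cv2.imwrite("pics/s13.png",a[:,:,::-1]);cv2.imwrite("pics/t13.png",b[:,:,::-1])
mid=np.r_[H,0]-.0015*hy+[0,0,.062]
for n,im,rf in(("scene",a,"scene0"),("top",b,"top0")):
    g=cv2.cvtColor(im,cv2.COLOR_RGB2GRAY); sat=cv2.cvtColor(im,cv2.COLOR_RGB2HSV)[...,1]
    for nm,L in(("plunger",(.049,.053,.057,.061)),("fixed",(-.050,-.054,-.058))):
        out=[]
        for l in L:
            u,v=proj(n,mid+l*hy); vs=np.arange(int(v)-7,int(v)+8); col=g[vs,int(round(u))].astype(float); col[sat[vs,int(round(u))]>75]=0
            w=np.clip(col-85,0,None); out.append((round(v,1),round(float((vs*w).sum()/max(w.sum(),1)),1),int((w>0).sum())))
        print(n,nm,"pred/obs row/n",out)
ref=[cv2.imread(f"pics/{q}.png") for q in("top0","scene0")]; now=[b[:,:,::-1],a[:,:,::-1]]
def diff(i,x,y,w,h): d=cv2.absdiff(ref[i][y:y+h,x:x+w],np.ascontiguousarray(now[i][y:y+h,x:x+w])).max(2); return int((d>50).sum())
for nm,q in dict(short=(0,150,295,60,50),short_s=(1,440,228,45,40),clip=(0,165,270,40,32),stapler=(0,280,125,38,75),glue=(0,355,150,28,40),dish=(0,455,322,52,50),marker=(0,398,332,26,82)).items(): print(nm,"changed px",diff(*q))
print("pad/stamp vs just placed", int((cv2.absdiff(cv2.imread("pics/s2.png")[270:310,330:370],np.ascontiguousarray(now[1][270:310,330:370])).max(2)>50).sum()))
# spindle tilt: visible picture rows, ascii scene gray around the roll
g=cv2.cvtColor(a,cv2.COLOR_RGB2GRAY); print(g[206:232,194:268:2])if 0 else None
np.savetxt("/dev/stdout",g[206:232,195:268:2],fmt="%3d")
E
```

```text
60.075
scene plunger pred/obs row/n [(np.float64(218.7), 217.2, 5), (np.float64(218.7), 217.5, 5), (np.float64(218.8), 218.1, 4), (np.float64(218.8), 217.3, 7)]
scene fixed pred/obs row/n [(np.float64(217.6), 212.4, 9), (np.float64(217.5), 215.1, 7), (np.float64(217.5), 216.6, 5)]
top plunger pred/obs row/n [(np.float64(273.3), 273.8, 7), (np.float64(274.0), 274.5, 6), (np.float64(274.7), 275.2, 6), (np.float64(275.5), 277.0, 10)]
top fixed pred/obs row/n [(np.float64(255.2), 257.0, 10), (np.float64(254.5), 255.4, 10), (np.float64(253.8), 253.9, 8)]
short changed px 0
short_s changed px 0
clip changed px 117
stapler changed px 0
glue changed px 0
dish changed px 0
marker changed px 0
pad/stamp vs just placed 313
2 161 133  73  51
 48  46  64 113 154 166 146 104 145 191 195 194 192 182 182 191 193 190 190 189 187 188 186 187 186 180 137  79  68 139 165 167 164 162 130  71  47
 46  72 100 114 134 159 139 102 160 200 200 201 200 187 191 199 200 200 199 198 198 198 195 197 196 188 134  75  65 137 163 164 161 157 123  66  44
 46  96 127 122 113 150 131 103 170 201 202 202 201 187 197 203 
[... 2047 characters left out ...]
  52  53  56  53  56  55  57  59  60  62  65  66  66  65  68  71  75  55  35  35  42  46  46  37  34  33  27
 32  25  24  18  24  32  41  44  39  39  35  35  40  38  39  41  39  43  42  44  44  44  45  46  49  52  57  47  33  31  37  38  37  35  31  33  24
 36  27  27  23  25  36  45  50  42  35  26  27  32  30  31  30  32  33  34  32  35  34  34  36  36  34  39  38  33  32  36  41  38  33  32  35  29
 34  27  26  21  25  35  51  60  53  33  25  28  23  27  27  23  29  26  28  25  29  28  26  27  32  29  30  31  29  31  44  48  43  33  34  31  29
 39  29  24  24  33  40  54  63  55  34  27  24  24  25  26  24  22  26  22  25  27  26  26  28  28  25  26  25  28  36  50  57  47  35  34  36  27
```

```bash
python3 - <<'E'
import cv2,numpy as np
for A,B,x,y,w,h in(("top0","t13",165,270,40,32),("scene0","s13",435,270,35,30)):
    for q in(A,B):
        h_=cv2.cvtColor(cv2.imread(f"pics/{q}.png"),cv2.COLOR_BGR2HSV)[y:y+h,x:x+w]; k=((h_[...,1]<45)&(h_[...,2]>165)).astype(np.uint8)
        N,l,st,ce=cv2.connectedComponentsWithStats(k); i=1+np.argmax(st[1:,4]); print("clip",q,st[i],ce[i])
d=cv2.absdiff(cv2.imread("pics/top0.png"),cv2.imread("pics/t13.png")).max(2)[270:302,165:205]>50
p=np.argwhere(d); print("changed rows/cols",p.min(0)+[270,165],p.max(0)+[270,165],np.median(p,0)+[270,165])
for q in("s2","s13"):
    g=cv2.imread(f"pics/{q}.png").max(2)[268:310,330:375]; N,l,st,ce=cv2.connectedComponentsWithStats((g<40).astype(np.uint8)); i=1+np.argmax(st[1:,4]); print("handle",q,st[i],ce[i])
E
```

```text
clip top0 [  6   6  27  20 446] [18.62107623 15.30717489]
clip t13 [  6   5  27  21 466] [19.00429185 14.90343348]
clip scene0 [10  6  7 11 60] [12.61666667 11.21666667]
clip s13 [ 10   6  25  18 327] [21.59938838 14.66666667]
changed rows/cols [270 188] [279 204] [273. 197.]
handle s2 [ 13   8  15  19 236] [20.54237288 16.80508475]
handle s13 [ 15   8  13  19 210] [21.2952381  17.11904762]
```

```bash
python3 -c "
from station import r
print(r.sense()['t'], r.close_job())"
```

```text
the job is handed in; nothing more can be done
60.075 None
```

The job is done and handed in at 60.1 s, inside the 72 s limit. The stamp stands on the receipt pad and the long roll is in the holder, released. I had used all 12 pictures by then, so I checked the finished seating by numbers only.

**What I did**
- I lifted the stamp out of the holder and stood it upright on the pad.
- I took the long roll from its stand, laid it on the bare counter and let go, then picked it up again.
- The first try at loading failed. The roll turned in the grip, most likely because its fixed end rode up on the far cheek, and the plunger seems to have ended on the cup rim. I backed out, laid the roll down and released it a second time, then regripped it at 60 N.
- On the second try I entered steeply with the plunger end in the +y cup, compressed the spring about 15 mm, levelled the roll and let it out.

**What the last checks showed**
- **Seating forces:** The plunger touched the cup floor within about 1 mm of where I expected. The force rose with the spring roughly as specified. It fell to about zero at a spindle length of about 144 mm (floors 143 mm apart). Catching on the rim would have stopped it about 10 mm sooner.
- **Roll position after release:** Its middle is within about 1 mm of expected along and across the holder.
    - **Weak:** The two views gave its height as 67 mm instead of 62, with a 9 mm mismatch between their rays. I put this down to uneven light on the paper.
    - **Disagreed:** The line fitted to the paper in the scene view was 4° off level. The top view (about 1° off) and the paper's edges look level.
- **Other things:** The short roll, dish, marker, glue and stapler show no change in the pictures. The clip box has not moved; only the long roll's old shadow beside it is gone. The stamp handle is within 1 pixel of where it was when placed.

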